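# Crank down a scenery truck's stabilizer leg

### The job

Fit the loose crank onto the jack of the wheeled scenery truck, let go of it, then take it by its spinning grip and crank clockwise (seen from above) until the rubber foot stands firmly on the plywood offcut beneath it: go on past first touch for about a fifth of a turn, feeling the crank grow clearly heavier, but do not force it further. Leave the crank seated on the jack, and leave the offcuts, glue tub and brush where they are.

Things in the scene. Friction and masses are not known exactly. Their poses are not given: they have to be found in the camera images.
- crank_socket (a point): centre, half-way up (18 mm), of the loose steel crank's socket block: 64 mm (its x) x 34 mm (its y) x 36 mm high, standing on the bench, slot downward; grasp it across the 34 mm. A flat arm 18 mm wide, 6 to 14 mm above the underside, runs along +x to the grip 85 mm from the block's centre. z is up. Crank mass about 0.4 kg (varies)
- crank_seat (a point): centre of the underside of the crank's socket block, axes as crank_socket. Here opens the slot, 39 mm (x) x 13 mm (y), 28 mm deep, centred. This point comes to lie on drive_head when the crank is fully seated
- crank_knob (a point): centre, half-way up, of the crank's black upright grip: a plastic cylinder 26 mm across, 15 to 59 mm above the block's underside, 85 mm from the block's centre along the crank's +x. It spins freely about its own upright axis, so a gripper can hold it without turning while it goes round
- drive_head (a point): centre of the flat steel shoulder, 50 mm across, on top of the jack, 175 mm above the bench. From it stands the drive tongue, 36 mm (its x) x 10 mm (its y), 22 mm tall, rounded top, turning with the drive. It enters the crank's slot either way round (x axes parallel or opposite), 1.5 mm play all round. Deck: 143 mm high, from 55 mm right of the axis; nothing taller than the shoulder within 180 mm
- drive (a joint): angle of the jack's drive, rad, growing clockwise seen from above; starts at 0 to 2.5. A turn lowers the leg 24 mm. While turning free it takes a steady 5 N at the grip; after the foot touches (5 to 12 rad from the start) 3.4 N more per further rad. Held still mid-way, the grip shows about 0 N before touch, 1 to 4 N back-push at a firm stand. It holds when let go, up to about 115 N on the foot
- foot_pad: round rubber foot, 60 mm across, 18 mm thick, under the leg, straight below the drive. Origin: centre of its underside. Once it touches, its load grows about 76 N per rad of crank (20 N per mm of leg). A firm stand is 60 to 110 N; under 40 N is loose, over 170 N is forced
- offcut_a: flat plywood offcut, 100 x 130 mm, one of two alike but for thickness (10 to 30 mm, not told). Origin: centre of its underside, on the bench. Either may be the one under the jack's foot; the other lies beyond it
- offcut_b: flat plywood offcut, 100 x 130 mm, one of two alike but for thickness (10 to 30 mm, not told). Origin: centre of its underside, on the bench. Either may be the one under the jack's foot; the other lies beyond it
- tub_mid (a point): centre, half-way up, of the white plastic glue tub, 100 mm across and 55 mm high; to be left alone
- brush: paint brush lying on the bench on the far left, handle along its x; to be left alone
Not all that is in view belongs to the job. Of the things that look like the part that bears crank_socket, take the one that is farthest to the robot's left at the start.

How it is judged:
By the outcome, as a careful person would: the job done as asked, in the order asked, and still so for the second after the job is handed in, with the robot touching nothing.
It also fails if it takes over 67 s, if anything falls off the work surface, if the arm or the gripper's body presses on something with over 40 N, if the wrist force passes 120 N, or if a joint passes its speed limit or range.

### The arm

A 7-joint arm with a two-finger parallel gripper is mounted at the origin on the work surface. World frame = base frame: x ahead of the robot, y to its left, z up, the work surface at z = 0. Lengths are in m, angles in rad, forces in N, time in s.
With the tool pointing down it reaches from about 0.4 to 0.875 m from the base axis. Payload 19.3 kg.
Tool frame: the origin (TCP) lies on the centre line of the jaws, within the pads' length; the fingertips stand 11 mm ahead of it and the grasp point (between the pads) lies 8 mm behind it; y points along the fingers, x is the direction in which the jaws open and shut, and the axes are right-handed (so a half turn about y gives the same grasp; the last joint's range is limited). The gripper opens to 85 mm and grips with 20 to 120 N. Pads are 22 mm wide; open, the fingers measure 114 mm over their backs; the gripper's body (76 mm by 85 mm) begins 54 mm behind the grasp point. The pads swing forward as they close: fully open they stand 13 mm farther back than shut.
Start: joints at [-1.414, 0.521, -0.036, 1.599, 0.021, 1.021, -0.113], TCP at [0.141, 0.609, 0.214] pointing down, gripper open.
Joint ranges: [-2.91, 2.91], [-0.3, 2.13], [-1.5, 1.42], [0.17, 2.43], [-1.26, 4.41], [0.16, 1.93], [-2.52, 2.52]. Speed limits (rad/s): [1.89, 1.89, 2.39, 2.39, 3.01, 3.01, 3.01].

### API

Orientations are given as [roll, pitch, yaw] about the fixed x, y, z axes, in that order (R = Rz(yaw) Ry(pitch) Rx(roll)).
In Python, from workcell import monitor, cams, bot gives the robot as it stands.
- The arm moves only by the tool send_rows, never from a script. Its argument "series" is text: rows parted by semicolons, each of 7 numbers parted by spaces: the turn, a rotation vector about the tool's x, y, z in rad, then the shift along the tool's x, y, z in mm, then the opening, from 0 (shut) to 1 (fully open). In form: ax ay az tx ty tz claw; .... A call has 1 to 20 rows; each row is the pose to reach, as a shift and turn from the pose commanded when the call began, along the tool's axes at that moment; what a row does not reach only later rows make up. A row lasts 1/12 s, in which the tool goes at most 41.7 mm and 7.16 degrees, less where a joint would pass 70% of its speed; a pose out of reach is approached as far as the arm can. A call with a gripper value outside its range is refused whole. The fingers move at their own pace and stop on an object; "force" is the grip in N (left out, the last holds). Time passes only in rows, so rows that repeat a pose let the fingers close. It gives the time, the measured TCP pose, the force and the opening at its end, in the units of the state.
- monitor.observe(): the state, without advancing time (a new reading comes with each control period).
- cams.grab_frame(name): name is "side" or "top"; returns the picture (400x640x3 uint8, red, green, blue); there is no depth.
- cams.get_calibration(name): a dict with "mtx" (3x3 intrinsics, pixels), "k1" (the pictures are not rectified: a ray, as slopes to the right and down, at radius r is drawn at 1 + k1 r^2 times it, then the intrinsics apply), "origin" and "attitude" of the camera in the world. Camera axes: x right, y down, z forward; pixel columns grow to the right and rows downward; lengths in m; the calibration is good to about 2 mm. A picture is of the moment at which its call begins. get_calibration takes no time and is no camera call.
- bot.job_done(): hands the job in, once; it reports no verdict.
The state is a dict: "clock": time; "qpos": joint angles; "qd": joint speeds; "joint_efforts": joint torques, N m; "position": TCP position; "tool_rot": TCP orientation; "force": force on the tool from outside, world axes, zero at the start; "moment": the same for the moment, N m; "grip_width": finger opening in m.
Only numpy, scipy, OpenCV 4.12 (cv2) and the standard library are available. Lean on these libraries where they do the work, as an engineer would, in place of code of your own. Each camera call takes 0.05 s, during which the arm holds its last target.

## Working session

There is one attempt and no reset: what is moved stays moved. The work goes in short steps, Python scripts to look and compute and a tool call to move; the robot and the scene stay as the last step left them, time stands still between calls to the robot, and variables do not carry over. Pictures are saved under pics/ and viewed, and the job is handed in when it is done.

Besides the shell and the picture viewer there is one more tool, called after "Request:" by a JSON object that holds its "method" and its "body", one argument or row to a line. send_rows: Moves the arm, as the interface text tells. Its arguments: {"type":"object","properties":{"series":{"type":"string"},"force":{"type":"number"}},"required":["series"]}

```bash
mkdir -p pics; ls; python3 - <<'E'
from workcell import monitor, cams, bot
import cv2
print(monitor.observe())
for n in ("side","top"):
    print(n,cams.get_calibration(n))
    cv2.imwrite(f"pics/{n}0.png",cams.grab_frame(n)[:,:,::-1])
E
```

```text
pics
{'clock': 0.0, 'qpos': array([-1.41415235,  0.52200559, -0.03631414,  1.59998094,  0.02119557,
        1.02113836, -0.11278142]), 'qd': array([-4.01522381e-04,  3.97759640e-04, -2.24037324e-03,  5.09603849e-05,
       -3.08151679e-04,  1.68720675e-03,  1.96486798e-03]), 'joint_efforts': array([ 4.63320066e-04, -9.27092457e+01,  1.98039897e+00, -3.69938099e+01,
        1.80030585e-02,  8.34069477e-03,  1.98617549e-06]), 'position': array([0.14052852, 0.60862959, 0.21334085]), 'tool_rot': array([-1.57088214e+00,  1.14417452e-03,  1.34394661e+00]), 'force': array([-0.42052468, -0.91523622, -0.02878211]), 'moment': array([ 0.05512606,  0.05483709, -0.03518461]), 'grip_width': 0.08559812599609393}
side {'mtx': array([[446.44324149,   0.        , 320.12909981],
       [  0.        , 446.44324149, 196.28501777],
       [  0.        ,   0.        ,   1.        ]]), 'k1': -0.046144653865098556, 'origin': array([ 0.49209143, -0.53062199,  0.85484624]), 'attitude': array([-2.35841949,  0.02057358, -0.15286769])}
top {'mtx': array([[448.07307525,   0.        , 317.52096511],
       [  0.        , 448.07307525, 196.28292023],
       [  0.        ,   0.        ,   1.        ]]), 'k1': -0.04022797499752596, 'origin': array([0.45739524, 0.17195068, 1.0541221 ]), 'attitude': array([-2.98994691, -0.01534757, -1.54063893])}
```

View pics/side0.png

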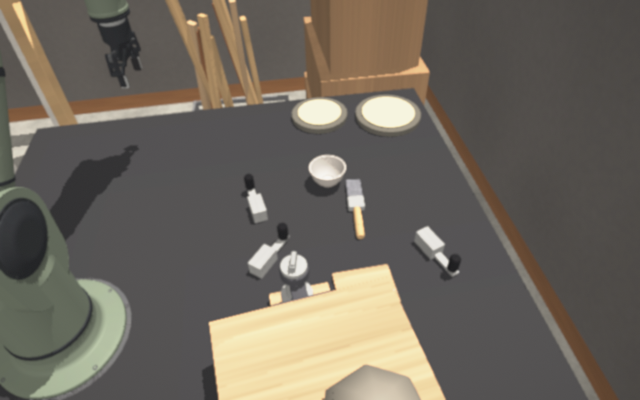

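View pics/top0.png

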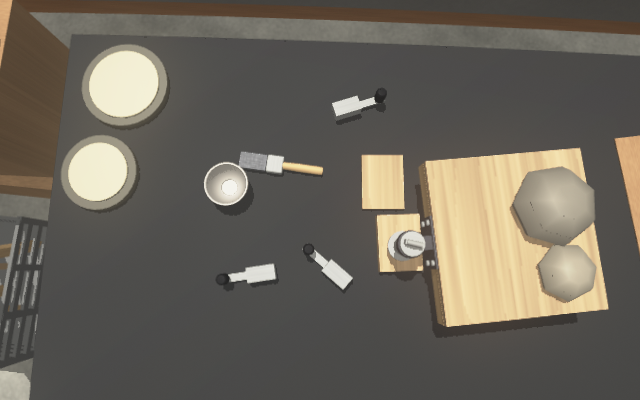

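```bash
cat > h.py <<'E'
import numpy as np, cv2
from scipy.spatial.transform import Rotation as Ro
from workcell import monitor, cams, bot
def cal(n):
    c=cams.get_calibration(n); return c['mtx'],c['k1'],np.array(c['origin']),Ro.from_euler('xyz',c['attitude']).as_matrix()
def proj(n,P):
    K,k,o,R=cal(n); p=(np.atleast_2d(P)-o)@R; s=p[:,:2]/p[:,2:]; s=s*(1+k*(s**2).sum(1,keepdims=True))
    return s@K[:2,:2].T+K[:2,2]
def ray(n,uv):
    K,k,o,R=cal(n); d=(np.array(uv,float)-K[:2,2])/[K[0,0],K[1,1]]; s=d.copy()
    for _ in range(20): s=d/(1+k*(s@s))
    return o,R@np.array([s[0],s[1],1])
def atz(n,uv,z):
    o,r=ray(n,uv); return o+r*(z-o[2])/r[2]
def crop(n,img,u0,u1,v0,v1,s,name):
    cv2.imwrite(f"pics/{name}.png",cv2.resize(img[v0:v1,u0:u1,::-1],None,fx=s,fy=s,interpolation=cv2.INTER_CUBIC))
E
python3 - <<'E'
from h import *
print(proj('top',[[.14,.609,.214],[0,0,0]]),proj('side',[[.14,.609,.214],[0,0,0]]))
t=cv2.imread('pics/top0.png')[:,:,::-1]; s=cv2.imread('pics/side0.png')[:,:,::-1]
crop('top',t,200,300,240,310,8,'tc'); crop('top',t,360,450,200,280,7,'td')
crop('side',s,225,305,165,225,8,'sc'); crop('side',s,240,340,225,310,7,'sd')
for n,uv,z in [('top',(260,273),.036),('top',(223,280),.059),('side',(257,200),.036),('side',(249,178),.059),('top',(412,241),.18),('side',(294,268),.175)]: print(n,uv,atz(n,uv,z))
E
```

```text
[[ 59.82163359 435.56900024]
 [381.65572599 475.02365718]] [[135.93908508  87.34176551]
 [ 62.11246029 333.7225156 ]]
top (260, 273) [0.43545708 0.28457228 0.036     ]
top (223, 280) [0.41825376 0.36208247 0.059     ]
side (257, 200) [0.43702203 0.29255676 0.036     ]
side (249, 178) [0.42196774 0.35479977 0.059     ]
top (412, 241) [ 0.50895997 -0.02469251  0.18      ]
side (294, 268) [ 0.5048868  -0.03684911  0.175     ]
```

View pics/tc.png

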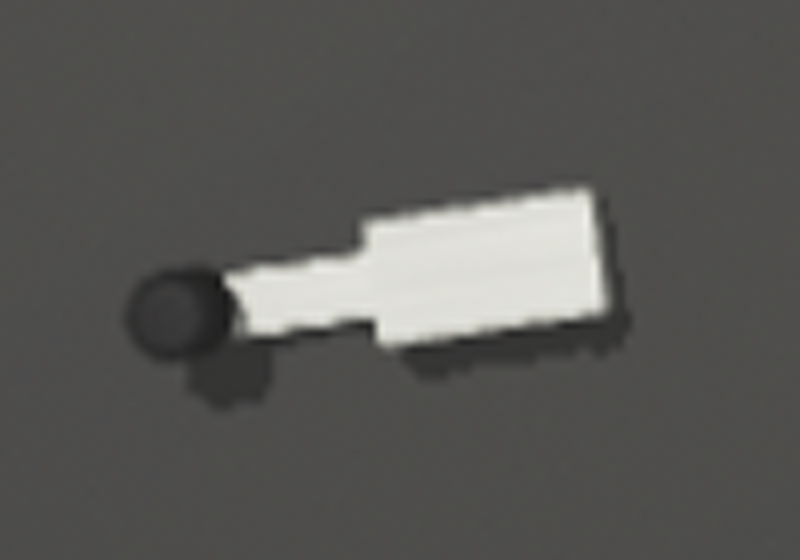

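View pics/td.png

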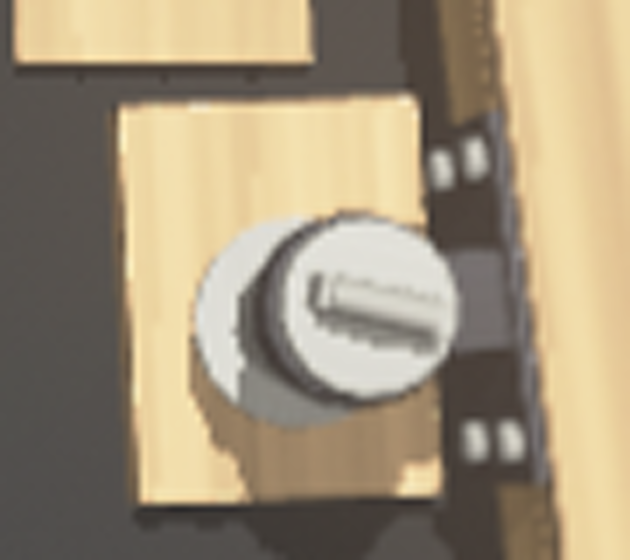

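View pics/sc.png

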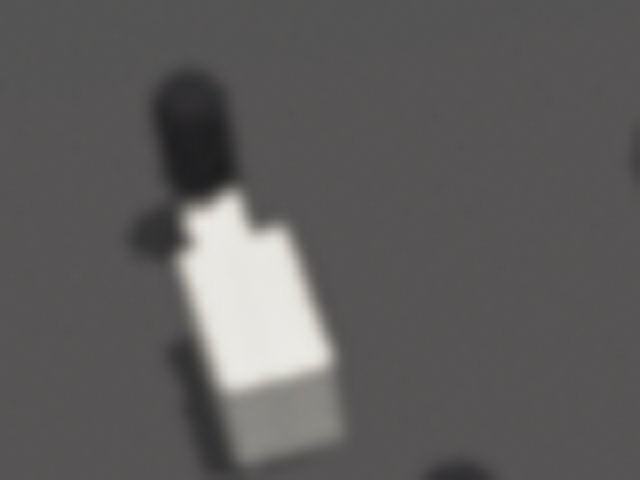

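View pics/sd.png

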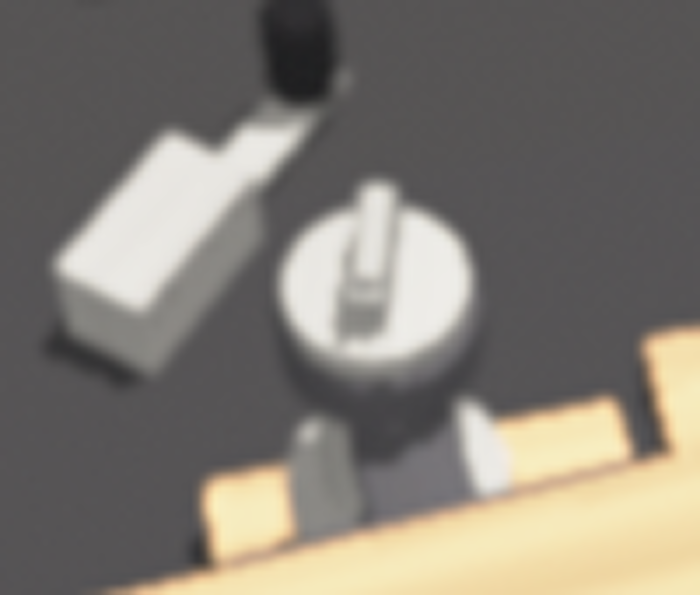

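```bash
cat > fit.py <<'E'
from h import *
from scipy.optimize import least_squares
def px(p,u0,v0,s): p=np.array(p,float); return (p+.5)/s-.5+[u0,v0]
def rect(x,y,a,z,l,w):
    c,s=np.cos(a),np.sin(a); q=np.array([[-l,-w],[-l,w],[l,w],[l,-w]])/2
    return np.c_[q@np.array([[c,s],[-s,c]])+[x,y],np.full(4,z)]
top=px([(608,312),(592,188),(363,222),(378,347)],200,240,8)
side=px([(225,392),(333,357),(287,225),(178,258)],225,165,8)
E
python3 - <<'E'
from fit import *
def best(ns,obs,f,g):
    r=least_squares(lambda p:np.concatenate([(proj(n,f(p))-o).ravel() for n,o in zip(ns,obs)]),g)
    return r.x,np.sqrt(np.mean(r.fun**2))
f=lambda p:rect(p[0],p[1],p[2],.036,.064,.034)
for ns,ob in [(['top'],[top]),(['side'],[side]),(['top','side'],[top,side])]:
    best_=[best(ns,[np.roll(o,k,0)[::d] for o in ob],f,[.435,.287,1.75]) for k in range(4) for d in (1,-1)]
    print(ns,min(best_,key=lambda t:t[1]))
for z in (.175,):
    print('top head',atz('top',px((371,305),360,200,7),z),'side',atz('side',px((377,284),240,225,7),z))
# shoulder projected size
for n,u0,v0,c in (('top',360,200,(371,305)),('side',240,225,(377,284))):
    C=atz(n,px(c,u0,v0,7),.175); t=np.linspace(0,2*np.pi,73); P=C+.025*np.c_[np.cos(t),np.sin(t),0*t]
    q=(proj(n,P)-[u0,v0]+.5)*7-.5; print(n,q.min(0),q.max(0))
print('knob',atz('top',px((178,310),200,240,8),.059), atz('side',px((188,105),225,165,8),.059))
E
```

```text
['top'] (array([0.43557161, 0.28407449, 1.74889654]), np.float64(0.18130343760873457))
['side'] (array([0.43516624, 0.28230579, 1.76382902]), np.float64(0.4094458068676591))Traceback (most recent call last):
  File "<stdin>", line 7, in <module>
  File "<stdin>", line 3, in best
    return func(*args, **kwargs)
    result = trf(vector_fun.fun, vector_fun.jac, x0, f0, J0, lb, ub, ftol, xtol,
                 gtol, max_nfev, x_scale, loss_function, tr_solver,
                 tr_options.copy(), verbose, callback=callback_wrapped)
    return trf_no_bounds(
        fun, jac, x0, f0, J0, ftol, xtol, gtol, max_nfev, x_scale,
        loss_function, tr_solver, tr_options, verbose, callback=callback)
    f_new = fun(x_new)
    self._update_fun()
    ~~~~~~~~~~~~~~~~^^
    self.f = self.fun_wrapped(xp_copy(self.x))
             ~~~~~~~~~~~~~~~~^^^^^^^^^^^^^^^^^
    return np.atleast_1d(self.fun(x))
                         ~~~~~~~~^^^
    return self.f(x, *self.args, **self.kwargs)
           ~~~~~~^^^^^^^^^^^^^^^^^^^^^^^^^^^^^^
  File "<stdin>", line 3, in <lambda>
  File "h.py", line 7, in proj
    K,k,o,R=cal(n); p=(np.atleast_2d(P)-o)@R; s=p[:,:2]/p[:,2:]; s=s*(1+k*(s**2).sum(1,keepdims=True))
            ~~~^^^
  File "h.py", line 5, in cal
    c=cams.get_calibration(n); return c['mtx'],c['k1'],np.array(c['origin']),Ro.from_euler('xyz',c['attitude']).as_matrix()
ValueError: time passes only in moves, steps and waits
```

```bash
sed -i 's/^def cal(n):/import functools\n@functools.lru_cache\ndef cal(n):/' h.py; python3 - <<'E'
from fit import *
for z in (.175,):
    print('top head',atz('top',px((371,305),360,200,7),z),'side',atz('side',px((377,284),240,225,7),z))
for n,u0,v0,c in (('top',360,200,(371,305)),('side',240,225,(377,284))):
    C=atz(n,px(c,u0,v0,7),.175); t=np.linspace(0,2*np.pi,73); P=C+.025*np.c_[np.cos(t),np.sin(t),0*t]
    q=(proj(n,P)-[u0,v0]+.5)*7-.5; print(n,q.min(0),q.max(0))
print('knob',atz('top',px((178,310),200,240,8),.059), atz('side',px((188,105),225,165,8),.059))
# tongue overlay: fit
def tong(x,y,a): return np.r_[rect(x,y,a,.175,.036,.01),rect(x,y,a,.197,.036,.01)]
tp=cv2.imread('pics/td.png'); sp=cv2.imread('pics/sd.png')
C=[0.5095,-.0285]
import sys
C=(atz('top',px((371,305),360,200,7),.175)[:2]+atz('side',px((377,284),240,225,7),.175)[:2])/2
for a in (-1.35,-1.4,-1.45,-1.5): print(a,((proj('top',tong(*C,a))-[360,200]+.5)*7-.5).round().tolist(),((proj('side',tong(*C,a))-[240,225]+.5)*7-.5).round().tolist())
E
```

```text
top head [ 0.50508801 -0.0269468   0.175     ] side [ 0.50456156 -0.03019651  0.175     ]
top [282.41152472 216.0084562 ] [459.40397892 394.69687234]
side [283.3385768  209.11585074] [470.54511351 362.03782312]
knob [0.42180108 0.3648915  0.059     ] [0.41955984 0.35646103 0.059     ]
-1.35 [[318.0, 336.0], [311.0, 301.0], [435.0, 276.0], [443.0, 311.0], [335.0, 333.0], [327.0, 297.0], [455.0, 272.0], [463.0, 308.0]] [[338.0, 234.0], [373.0, 223.0], [417.0, 325.0], [382.0, 336.0], [332.0, 184.0], [368.0, 173.0], [413.0, 275.0], [376.0, 287.0]]
-1.4 [[317.0, 333.0], [311.0, 297.0], [436.0, 279.0], [443.0, 315.0], [334.0, 330.0], [327.0, 293.0], [456.0, 275.0], [462.0, 311.0]] [[341.0, 233.0], [377.0, 223.0], [414.0, 326.0], [378.0, 337.0], [335.0, 183.0], [371.0, 173.0], [410.0, 277.0], [373.0, 287.0]]
-1.45 [[316.0, 330.0], [311.0, 294.0], [438.0, 282.0], [442.0, 318.0], [332.0, 327.0], [328.0, 290.0], [457.0, 278.0], [462.0, 314.0]] [[344.0, 231.0], [380.0, 223.0], [411.0, 328.0], [375.0, 337.0], [338.0, 181.0], [375.0, 173.0], [407.0, 278.0], [369.0, 287.0]]
-1.5 [[314.0, 327.0], [312.0, 291.0], [439.0, 286.0], [442.0, 321.0], [331.0, 323.0], [329.0, 287.0], [459.0, 281.0], [461.0, 318.0]] [[347.0, 230.0], [383.0, 223.0], [408.0, 329.0], [371.0, 337.0], [341.0, 180.0], [378.0, 173.0], [404.0, 280.0], [365.0, 287.0]]
```

```bash
python3 - <<'E'
from fit import *
def tong(x,y,a,w=.01): return np.r_[rect(x,y,a,.175,.036,.01),rect(x,y,a,.197,.036,.01)]
t=cv2.imread('pics/top0.png'); s=cv2.imread('pics/side0.png')
rows=[]
C=(0.5048,-.0285)
for n,im,u0,v0 in (('top',t,395,225),('side',s,275,245)):
    r=[]
    for a in (None,-1.67,-1.74):
        q=cv2.resize(im[v0:v0+45,u0:u0+40],None,fx=6.5,fy=6.5,interpolation=cv2.INTER_CUBIC)
        if a is not None:
            p=((proj(n,tong(*C,a))-[u0,v0]+.5)*6.5-.5).round().astype(int)
            cv2.polylines(q,[p[:4]],True,(0,0,255)); cv2.polylines(q,[p[4:]],True,(255,0,0))
        r.append(q)
    rows.append(np.hstack(r))
cv2.imwrite('pics/ov.png',np.vstack(rows))
E
```

```text
(no output)
```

View pics/ov.png

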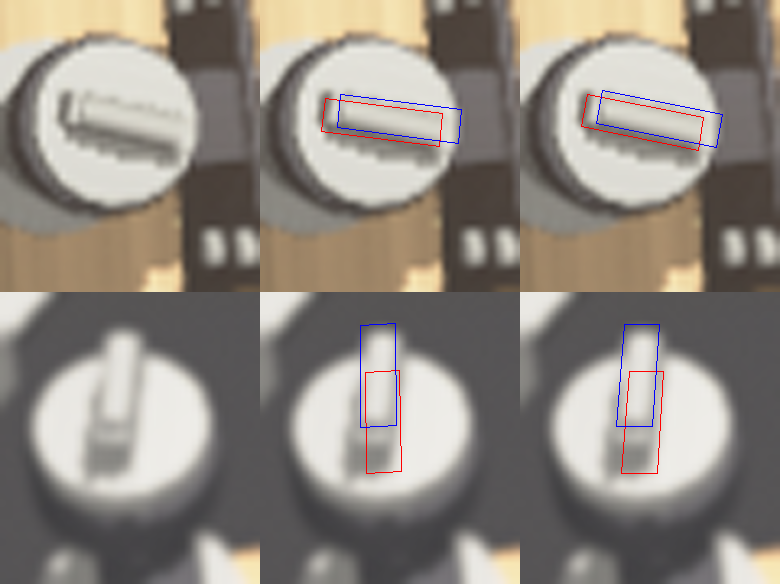

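```bash
cat > ov.py <<'E'
from fit import *
def tong(x,y,a): return np.r_[rect(x,y,a,.175,.036,.01),rect(x,y,a,.192,.036,.01),rect(x,y,a,.197,.036,.004)]
def ov(ts,ss,Ps,name):
    t=cv2.imread(ts); s=cv2.imread(ss); rows=[]
    th=np.linspace(0,2*np.pi,73)
    for n,im,u0,v0 in (('top',t,395,225),('side',s,275,245)):
        r=[]
        for P in Ps:
            q=cv2.resize(im[v0:v0+45,u0:u0+40],None,fx=6.5,fy=6.5,interpolation=cv2.INTER_CUBIC)
            if P:
                x,y,a=P[0] if n=='top' else P[1]
                p=((proj(n,tong(x,y,a))-[u0,v0]+.5)*6.5-.5).round().astype(int)
                c=((proj(n,np.c_[x+.025*np.cos(th),y+.025*np.sin(th),0*th+.175])-[u0,v0]+.5)*6.5-.5).round().astype(int)
                for w,col in ((p[:4],(0,0,255)),(p[8:],(255,0,0)),(c,(0,160,0))): cv2.polylines(q,[w],True,col)
            r.append(q)
        rows.append(np.hstack(r))
    cv2.imwrite(name,np.vstack(rows))
E
python3 - <<'E'
from ov import *
ov('pics/top0.png','pics/side0.png',[None,((.505,-.027,-1.78),(.5045,-.030,-1.78)),((.504,-.0265,-1.81),(.503,-.0305,-1.83))],'pics/ov2.png')
E
```

```text
(no output)
```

View pics/ov2.png

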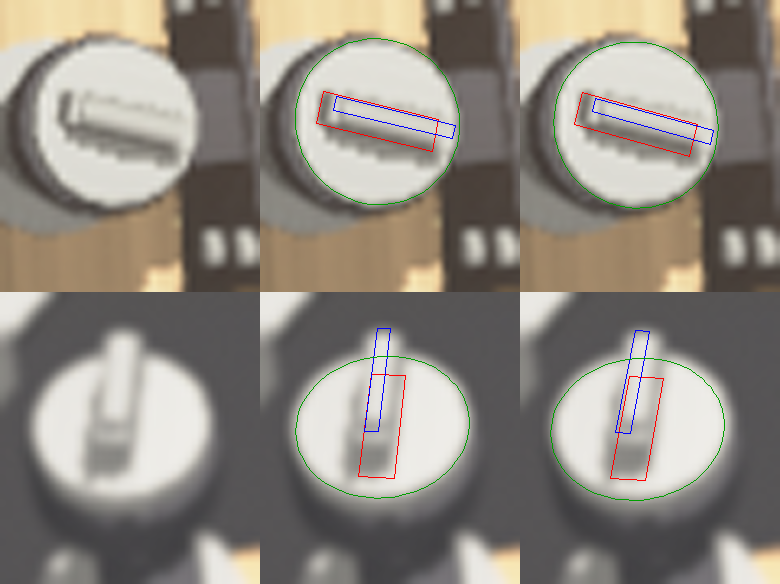

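```bash
cat > m.py <<'E'
from h import *
def mv(x,y,z,phi):
    s=monitor.observe(); R=Ro.from_euler('xyz',s['tool_rot']); T=Ro.from_euler('xyz',[-np.pi/2,0,phi])
    d=R.inv().apply(np.array([x,y,z])-s['position'])*1000
    print('row',(R.inv()*T).as_rotvec().round(4),d.round(1),'t',round(s['clock'],2))
def st():
    s=monitor.observe(); print(round(s['clock'],2),s['position'].round(4),s['tool_rot'].round(4),'F',s['force'].round(2),'M',s['moment'].round(2),'w',round(s['grip_width'],4),'q',s['qpos'].round(2))
E
python3 -c "
from m import *
mv(.4354,.2832,.13,.182)"
```

```text
row [ 6.000e-04  1.162e+00 -8.000e-04] [-250.8   83.7 -360.5] t 0.1
```

Request:
{"method": "send_rows", "body": {
  "series": "0 1.162 0 -251 84 -360 1;0 1.162 0 -251 84 -360 1;0 1.162 0 -251 84 -360 1;0 1.162 0 -251 84 -360 1;0 1.162 0 -251 84 -360 1;0 1.162 0 -251 84 -360 1;0 1.162 0 -251 84 -360 1;0 1.162 0 -251 84 -360 1;0 1.162 0 -251 84 -360 1;0 1.162 0 -251 84 -360 1;0 1.162 0 -251 84 -360 1;0 1.162 0 -251 84 -360 1;0 1.162 0 -251 84 -360 1;0 1.162 0 -251 84 -360 1;0 1.162 0 -251 84 -360 1",
  "force": 60
}}

```text
clock: 1.35
position: [0.4342, 0.2844, 0.1299]
tool_rot: [-1.57, 0.0, 0.184]
force: [-0.0, -0.0, 1.1]
grip_width: 0.0852
```

```bash
python3 -c "
from m import *
st();mv(.4354,.2832,.017,.182)
im=cams.grab_frame('top');crop('top',im,180,340,190,310,5,'t1')"
```

```text
1.35 [0.4342 0.2844 0.1299] [-1.5705e+00  3.0000e-04  1.8360e-01] F [-0.01 -0.01  1.12] M [ 0.01 -0.01 -0.02] w 0.0852 q [-0.9   0.49  0.28  1.97 -0.2   0.71 -0.32]
row [-0.0003  0.0016 -0.0003] [  1.  112.9  -1.5] t 1.35
```

View pics/t1.png

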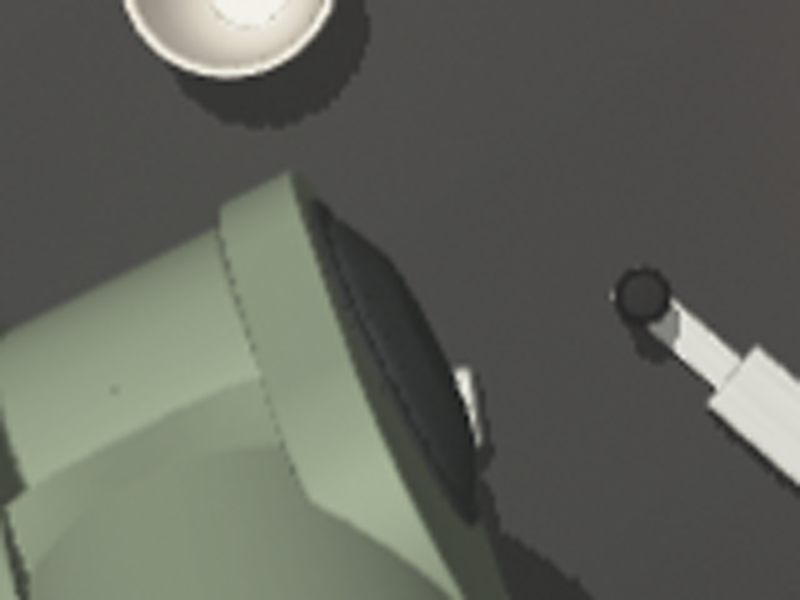

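Request:
{"method": "send_rows", "body": {
  "series": "0 0 0 1 40 -1.5 1;0 0 0 1 80 -1.5 1;0 0 0 1 100 -1.5 1;0 0 0 1 113 -1.5 1;0 0 0 1 113 -1.5 1;0 0 0 1 113 -1.5 0.3;0 0 0 1 113 -1.5 0.3;0 0 0 1 113 -1.5 0.3;0 0 0 1 113 -1.5 0.3;0 0 0 1 113 -1.5 0.3;0 0 0 1 113 -1.5 0.3",
  "force": 60
}}

```text
clock: 2.32
position: [0.4369, 0.2828, 0.0184]
tool_rot: [-1.569, -0.002, 0.182]
force: [-1.5, -0.4, 21.2]
grip_width: 0.0257
```

```bash
python3 -c "
from m import *
st()
im=cams.grab_frame('side');crop('side',im,190,350,120,240,5,'s1')"
```

```text
2.32 [0.4369 0.2828 0.0184] [-1.5694 -0.002   0.1819] F [-1.45 -0.45 21.19] M [-0.33  0.59  0.  ] w 0.0257 q [-0.83  0.68  0.19  2.02 -0.27  0.47 -0.26]
```

View pics/s1.png

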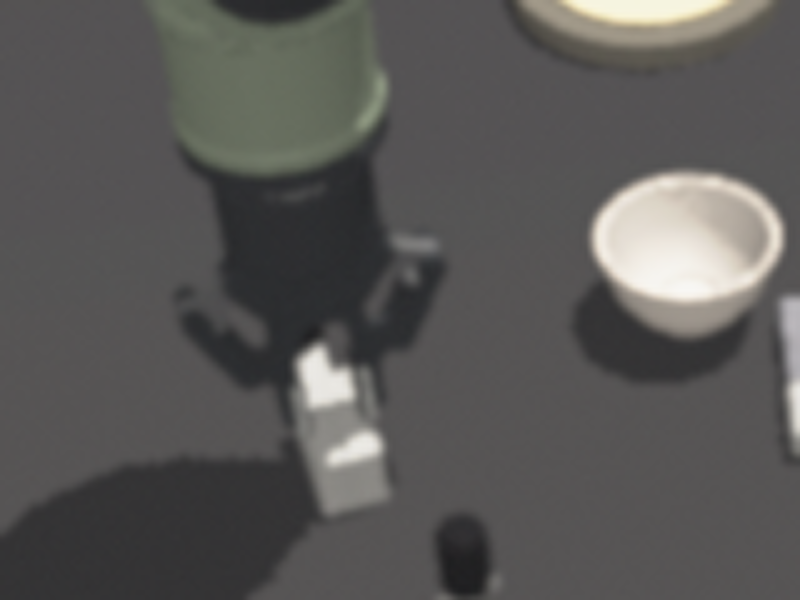

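```bash
python3 -c "
from m import *
from fit import rect
st()
a=.182+np.pi/2
f=lambda p:((proj('side',p)-[190,120]+.5)*5-.5).round().tolist()
print('block top',f(rect(.4354,.2832,a,.036,.064,.034)),'bot',f(rect(.4354,.2832,a,0,.064,.034)))
print('tcp',f([[.4369,.2828,.018],[.4369,.2828,.1]]))
for n in ('top',):
  im=cams.grab_frame(n);crop(n,im,180,340,190,310,5,'t2')
"
```

```text
2.37 [0.437  0.2828 0.0184] [-1.5694 -0.0021  0.1818] F [-2.92 -1.7  21.83] M [-0.3   0.68  0.02] w 0.0258 q [-0.83  0.68  0.19  2.02 -0.27  0.47 -0.26]
block top [[382.0, 450.0], [317.0, 467.0], [289.0, 382.0], [352.0, 366.0]] bot [[390.0, 497.0], [326.0, 514.0], [298.0, 430.0], [360.0, 414.0]]
tcp [[342.0, 440.0], [322.0, 325.0]]
```

View pics/t2.png

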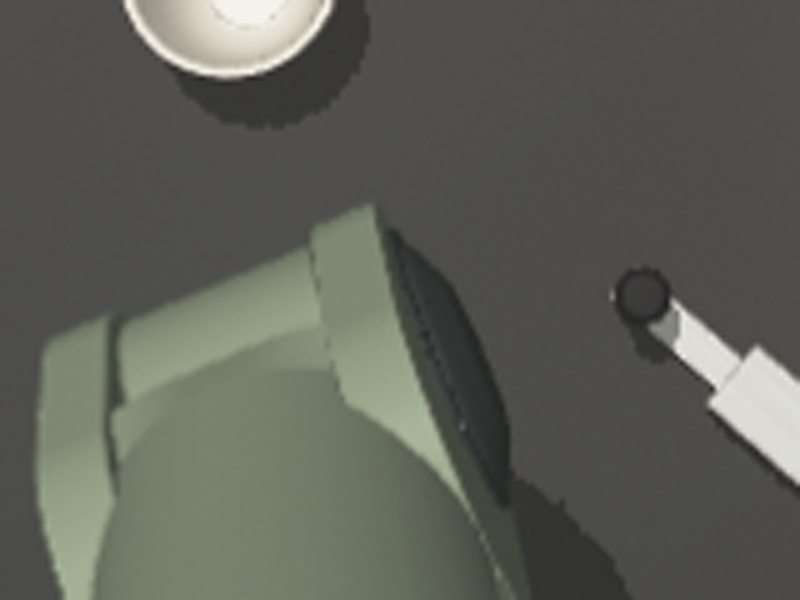

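Request:
{"method": "send_rows", "body": {
  "series": "0 0 0 0 -3 0 0.3;0 0 0 0 -3 0 0.3;0 0 0 0 -3 0 0.3"
}}

```text
clock: 2.67
position: [0.4363, 0.2823, 0.0203]
tool_rot: [-1.57, -0.001, 0.182]
force: [-0.4, -0.0, -0.4]
grip_width: 0.0261
```

```bash
python3 -c "
from m import *
st()
im=cams.grab_frame('side');crop('side',im,220,300,160,240,7,'s2')"
```

```text
2.67 [0.4363 0.2823 0.0203] [-1.5704e+00 -6.0000e-04  1.8200e-01] F [-0.41 -0.03 -0.36] M [-0.03  0.06  0.05] w 0.0261 q [-0.83  0.67  0.2   2.02 -0.27  0.48 -0.26]
```

View pics/s2.png

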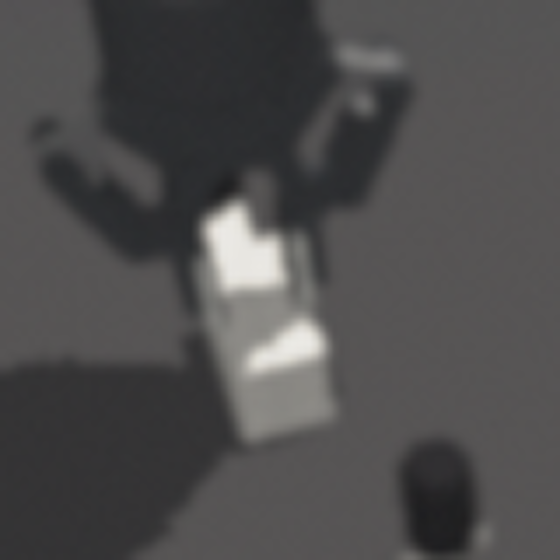

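Request:
{"method": "send_rows", "body": {
  "series": "0 0 0 0 0 0 0;0 0 0 0 0 0 0;0 0 0 0 0 0 0;0 0 0 0 0 0 0;0 0 0 0 -20 0 0;0 0 0 0 -40 0 0;0 0 0 0 -40 0 0;0 0 0 0 -40 0 0",
  "force": 60
}}

```text
clock: 3.38
position: [0.4366, 0.2826, 0.0606]
tool_rot: [-1.57, -0.001, 0.182]
force: [0.3, -0.9, 0.2]
grip_width: 0.0002
```

```bash
python3 -c "
from m import *
st()
im=cams.grab_frame('side');crop('side',im,210,310,130,240,5,'s3')"
```

```text
3.38 [0.4366 0.2826 0.0606] [-1.5699e+00 -1.5000e-03  1.8200e-01] F [ 0.25 -0.9   0.2 ] M [-0.01 -0.07 -0.01] w 0.0002 q [-0.86  0.6   0.23  2.01 -0.25  0.56 -0.28]
```

View pics/s3.png

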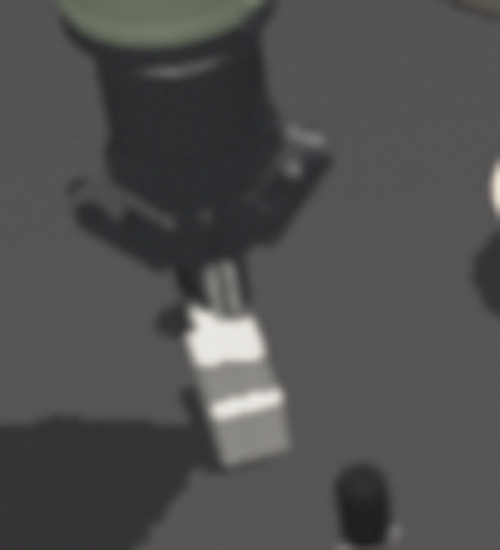

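```bash
python3 -c "
from m import *
for P in ([.4366,.2826,.05],[.4366,.2826,.06],[.4366,.2826,.07],[.4366,.2826,.09],[.4354,.2832,.036],[.42,.367,.059]):
  print(P,((proj('side',P)-[210,130]+.5)*5-.5).round())
im=cams.grab_frame('side');cv2.imwrite('pics/s4.png',im[:,:,::-1])
"
```

```text
[0.4366, 0.2826, 0.05] [[234. 347.]]
[0.4366, 0.2826, 0.06] [[231. 333.]]
[0.4366, 0.2826, 0.07] [[229. 319.]]
[0.4366, 0.2826, 0.09] [[224. 290.]]
[0.4354, 0.2832, 0.036] [[235. 365.]]
[0.42, 0.367, 0.059] [[192. 227.]]
```

View pics/s4.png

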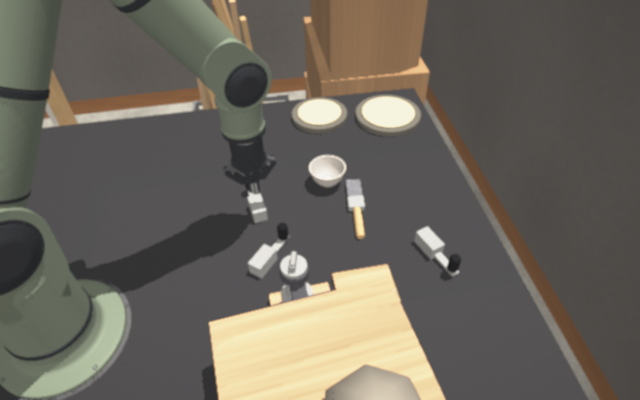

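```bash
python3 -c "
from m import *
def draw(f,tcp,phi,u0,v0,w,h,s,name):
  im=cv2.imread(f); q=cv2.resize(im[v0:v0+h,u0:u0+w],None,fx=s,fy=s,interpolation=cv2.INTER_CUBIC)
  tcp=np.array(tcp)
  for dz in (-.011,0,.008,.028,.048,.068,.088,.108):
    for o,c in ((0,(0,0,255)),(.03,(0,255,0)),(-.03,(255,0,0))):
      P=tcp+[o*np.cos(phi),o*np.sin(phi),dz]; p=((proj('side',P)[0]-[u0,v0]+.5)*s-.5).round().astype(int)
      cv2.circle(q,tuple(int(a) for a in p),3,c,-1)
  cv2.imwrite(name,q)
draw('pics/s4.png',[.4366,.2826,.0606],.182,210,110,90,110,7,'pics/a1.png')
draw('pics/side0.png',[.1405,.6086,.2133],1.344,80,0,100,110,6,'pics/a0.png')
"
```

```text
(no output)
```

View pics/a1.png

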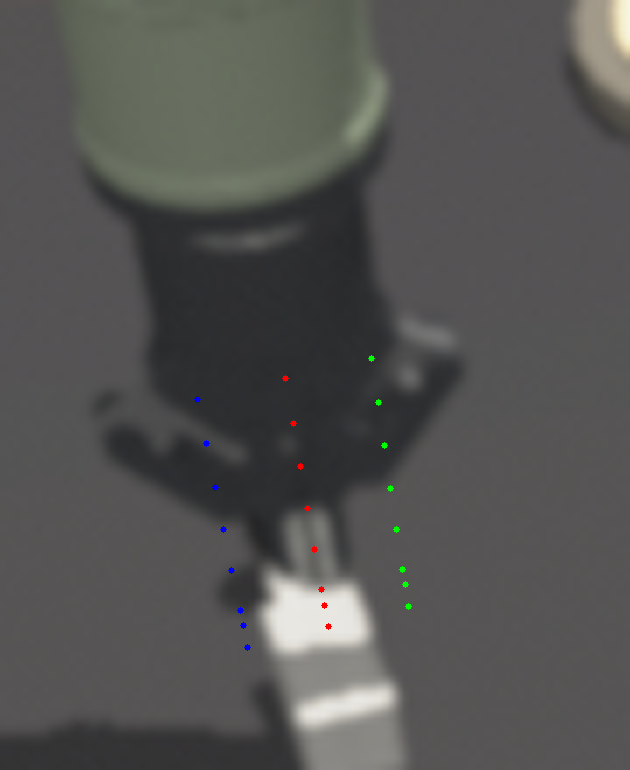

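View pics/a0.png

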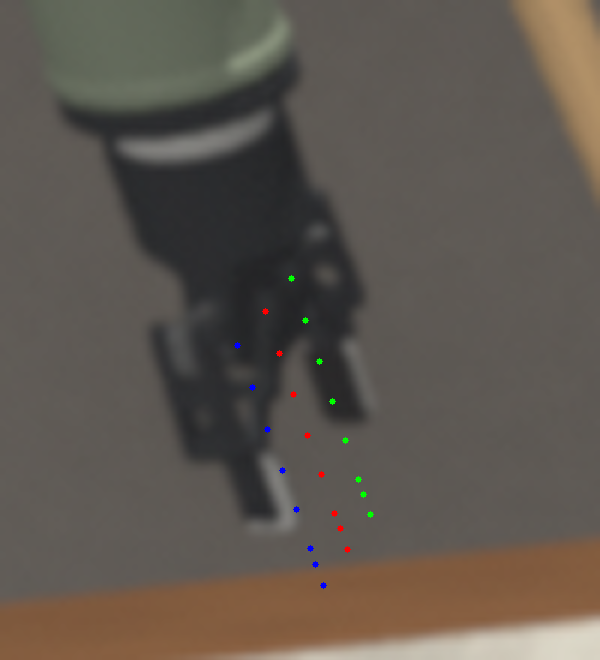

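Request:
{"method": "send_rows", "body": {
  "series": "0 0 0 0 0 0 1;0 0 0 0 0 0 1;0 0 0 0 0 0 1;0 0 0 0 0 0 1;0 0 0 0 0 0 1;0 0 0 -1 0 0 1;0 0 0 -1 25 0 1;0 0 0 -1 40 0 1;0 0 0 -1 50 0 1;0 0 0 -1 55 0 1;0 0 0 -1 60 0 1;0 0 0 -1 60 0 1"
}}

```text
clock: 4.48
position: [0.435, 0.2818, -0.0005]
tool_rot: [-1.571, 0.001, 0.182]
force: [-1.1, 0.3, -0.0]
grip_width: 0.0856
```

```bash
python3 -c "
from m import *
st()
im=cams.grab_frame('side');crop('side',im,210,310,130,240,6,'s5')"
```

```text
4.48 [ 0.435   0.2818 -0.0005] [-1.5711e+00  5.0000e-04  1.8190e-01] F [-1.13  0.26 -0.01] M [-0.01 -0.01  0.04] w 0.0856 q [-0.82  0.71  0.18  2.02 -0.28  0.43 -0.25]
```

View pics/s5.png

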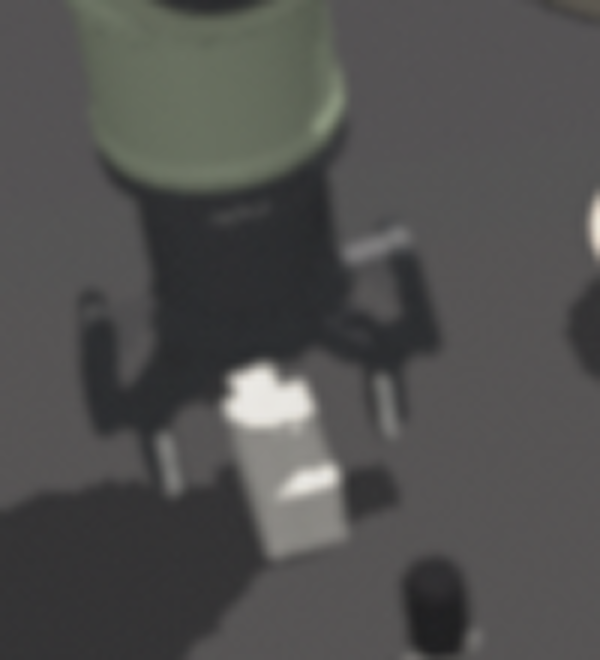

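Request:
{"method": "send_rows", "body": {
  "series": "0 0 0 0 5 1 1;0 0 0 0 9 1 1;0 0 0 0 9 1 1;0 0 0 0 9 1 0;0 0 0 0 9 1 0;0 0 0 0 9 1 0;0 0 0 0 9 1 0;0 0 0 0 9 1 0;0 0 0 0 9 1 0",
  "force": 50
}}

```text
clock: 5.28
position: [0.4353, 0.283, -0.0087]
tool_rot: [-1.571, -0.001, 0.182]
force: [0.5, -0.3, 5.5]
grip_width: 0.0333
```

```bash
python3 -c "
from m import *
st()
im=cams.grab_frame('side');crop('side',im,210,310,130,240,6,'s6')"
```

```text
5.28 [ 0.4353  0.283  -0.0087] [-1.5705e+00 -6.0000e-04  1.8170e-01] F [ 0.45 -0.33  5.46] M [-0.07  0.04 -0.08] w 0.0333 q [-0.82  0.72  0.17  2.02 -0.28  0.42 -0.24]
```

View pics/s6.png

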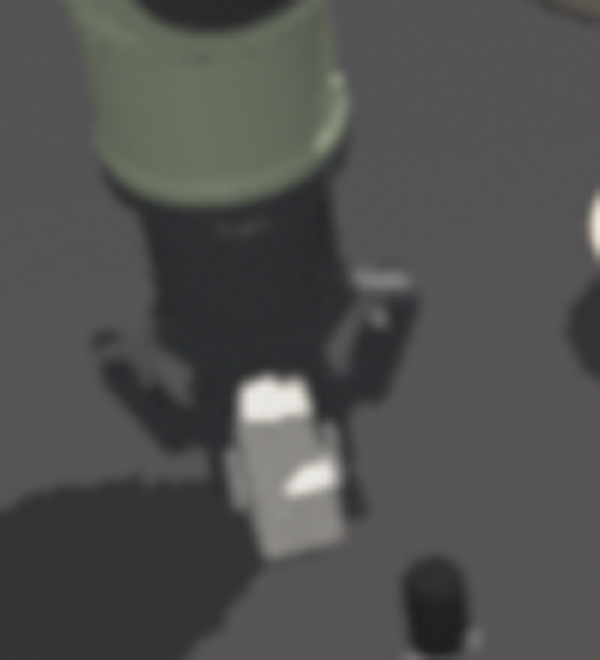

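```bash
python3 -c "
from m import *
mv(.5047,-.0285,.235,-.179); mv(.4353,.283,.235,.182)"
```

```text
row [-0.0004  0.3608  0.0005] [  12.1 -243.8 -318.9] t 5.33
row [-0.0003 -0.0002  0.0006] [ 2.000e-01 -2.438e+02 -0.000e+00] t 5.33
```

Request:
{"method": "send_rows", "body": {
  "series": "0 0 0 0 -15 0 0;0 0 0 0 -40 0 0;0 0 0 0 -80 0 0;0 0 0 0 -120 0 0;0 0 0 0 -160 0 0;0 0 0 1 -200 -30 0;0 0.08 0 2 -230 -60 0;0 0.15 0 4 -244 -95 0;0 0.2 0 6 -244 -130 0;0 0.25 0 7 -244 -165 0;0 0.3 0 8 -244 -200 0;0 0.36 0 9 -244 -235 0;0 0.36 0 10 -244 -265 0;0 0.36 0 11 -244 -290 0;0 0.36 0 12 -244 -310 0;0 0.36 0 12 -244 -319 0;0 0.36 0 12 -244 -319 0;0 0.36 0 12 -244 -319 0"
}}

```text
clock: 6.83
position: [0.5041, -0.0283, 0.2346]
tool_rot: [-1.571, 0.001, -0.179]
force: [0.6, 0.9, -3.9]
grip_width: 0.0332
```

```bash
python3 -c "
from m import *
st()
im=cams.grab_frame('side');cv2.imwrite('pics/s7.png',im[:,:,::-1]);im2=cams.grab_frame('top');cv2.imwrite('pics/t7.png',im2[:,:,::-1])
a=cv2.resize(im[200:290,240:350,::-1],None,fx=6,fy=6,interpolation=cv2.INTER_CUBIC);cv2.imwrite('pics/s7c.png',a)"
```

```text
6.83 [ 0.5041 -0.0283  0.2346] [-1.5707e+00  8.0000e-04 -1.7850e-01] F [ 0.61  0.87 -3.91] M [-0.04  0.01  0.06] w 0.0332 q [-0.47  0.34  0.52  1.91 -0.21  0.95 -0.03]
```

View pics/s7c.png

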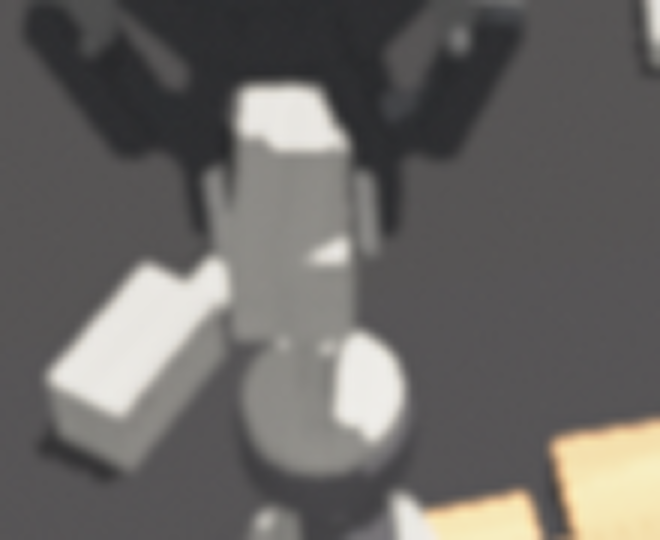

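View pics/t7.png

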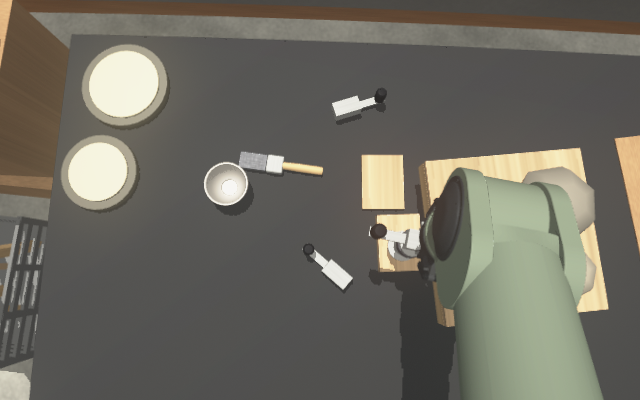

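```bash
python3 -c "
from m import *
from fit import rect
im=cv2.imread('pics/s7.png'); u0,v0,s=240,200,6
q=cv2.resize(im[200:290,240:350],None,fx=6,fy=6,interpolation=cv2.INTER_CUBIC)
a=-.1785+np.pi/2
for z,c in ((.2433,(0,0,255)),(.2793,(255,0,0))):
  p=((proj('side',rect(.5041,-.0283,a,z,.064,.034))-[u0,v0]+.5)*s-.5).round().astype(int); cv2.polylines(q,[p],True,c)
im=cv2.imread('pics/t7.png')
q2=cv2.resize(im[210:280,360:450],None,fx=6,fy=6,interpolation=cv2.INTER_CUBIC)
for z,c in ((.2433,(0,0,255)),(.2793,(255,0,0))):
  p=((proj('top',rect(.5041,-.0283,a,z,.064,.034))-[360,210]+.5)*s-.5).round().astype(int); cv2.polylines(q2,[p],True,c)
  k=np.array([.5041,-.0283])+.085*np.array([np.cos(a),np.sin(a)]);t=np.linspace(0,6.28,40)
  p=((proj('top',np.c_[k[0]+.013*np.cos(t),k[1]+.013*np.sin(t),0*t+z+(.059 if z<.25 else .023)])-[360,210]+.5)*s-.5).round().astype(int); cv2.polylines(q2,[p],True,c)
cv2.imwrite('pics/b.png',q); cv2.imwrite('pics/b2.png',q2)
"
```

```text
(no output)
```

View pics/b.png

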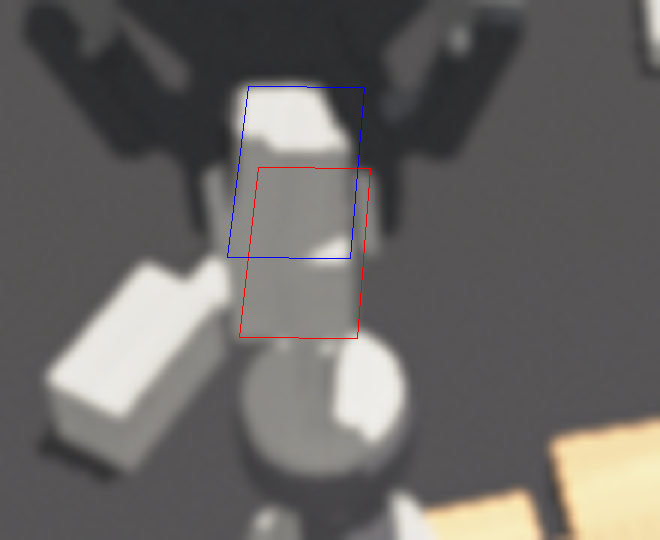

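View pics/b2.png

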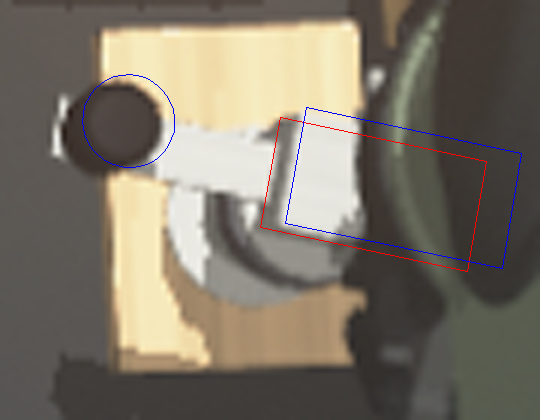

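```bash
python3 -c "
from m import *
mv(.5064,-.030,.193,-.174)"
```

```text
row [-0.0003 -0.0026 -0.0006] [ 2.6 41.7 -2.2] t 6.93
```

Request:
{"method": "send_rows", "body": {
  "series": "0 0 0 2.6 20 -2.2 0;0 0 0 2.6 35 -2.2 0;0 0 0 2.6 41.5 -2.2 0;0 0 0 2.6 41.5 -2.2 0;0 0 0 2.6 41.5 -2.2 0"
}}

```text
clock: 7.35
position: [0.5067, -0.0307, 0.1937]
tool_rot: [-1.571, 0.0, -0.177]
force: [0.1, 0.8, -5.5]
grip_width: 0.0332
```

```bash
cat > chk.py <<'E'
from m import *
from fit import rect
import sys
def chk(x,y,a,z,tag,off=.0087):
    out=[]
    for n,u0,v0,w,h in (('side',255,220,70,80),('top',365,200,70,80)):
        im=cams.grab_frame(n)[:,:,::-1]; cv2.imwrite(f'pics/{tag}_{n}.png',im); s=7
        q=cv2.resize(im[v0:v0+h,u0:u0+w],None,fx=s,fy=s,interpolation=cv2.INTER_CUBIC); raw=q.copy()
        for zz,c in ((z,(0,0,255)),(z+.036,(255,0,0))):
            p=((proj(n,rect(x,y,a,zz,.064,.034))-[u0,v0]+.5)*s-.5).round().astype(int); cv2.polylines(q,[p],True,c)
        k=np.array([x,y])+.085*np.array([np.cos(a),np.sin(a)]);t=np.linspace(0,6.28,40)
        p=((proj(n,np.c_[k[0]+.013*np.cos(t),k[1]+.013*np.sin(t),0*t+z+.059])-[u0,v0]+.5)*s-.5).round().astype(int); cv2.polylines(q,[p],True,(0,0,255))
        out.append(q)
    o=np.hstack(out); cv2.imwrite(f'pics/{tag}.png',cv2.resize(o,None,fx=.8,fy=.8,interpolation=cv2.INTER_AREA))
E
python3 -c "
from chk import *
st()
s=monitor.observe();p=s['position']
chk(p[0],p[1],s['tool_rot'][2]+np.pi/2,p[2]+.0087,'c8')"
```

```text
7.35 [ 0.5067 -0.0307  0.1937] [-1.5709e+00  3.0000e-04 -1.7730e-01] F [ 0.1   0.76 -5.47] M [-0.08 -0.01  0.02] w 0.0332 q [-0.43  0.4   0.5   1.95 -0.25  0.86  0.02]
```

View pics/c8.png

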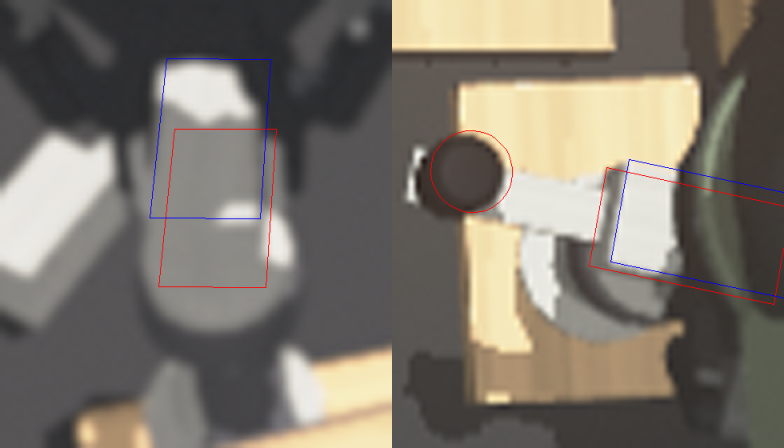

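Request:
{"method": "send_rows", "body": {
  "series": "0 0 0 0 3 0 0;0 0 0 0 6 0 0;0 0 0 0 8 0 0;0 0 0 0 10 0 0;0 0 0 0 10 0 0"
}}

```text
clock: 7.87
position: [0.5065, -0.0312, 0.1832]
tool_rot: [-1.571, 0.0, -0.178]
force: [-1.9, 0.1, -3.2]
grip_width: 0.0331
```

Request:
{"method": "send_rows", "body": {
  "series": "0 0 0 0 3 0 0;0 0 0 0 6 0 0;0 0 0 0 9 0 0;0 0 0 0 12 0 0;0 0 0 0 12 0 0"
}}

```text
clock: 8.28
position: [0.5066, -0.0304, 0.171]
tool_rot: [-1.57, 0.001, -0.177]
force: [0.1, 4.8, -8.0]
grip_width: 0.0335
```

Request:
{"method": "send_rows", "body": {
  "series": "0 0 0 0 2 1 0;0 0 0 0 3.5 1 0;0 0 0 0 5 1 0;0 0 0 0 5 1 0"
}}

```text
clock: 8.62
position: [0.5067, -0.0301, 0.1663]
tool_rot: [-1.571, 0.001, -0.178]
force: [-3.2, 3.9, -0.3]
grip_width: 0.0333
```

```bash
python3 -c "
from chk import *
st()
s=monitor.observe();p=s['position']
chk(.505,-.0285,1.395,.175,'c9')"
```

```text
8.62 [ 0.5067 -0.0301  0.1663] [-1.5706e+00  5.0000e-04 -1.7800e-01] F [-3.16  3.86 -0.31] M [ 0.55  0.82 -0.04] w 0.0333 q [-0.42  0.44  0.48  1.97 -0.28  0.79  0.04]
```

View pics/c9.png

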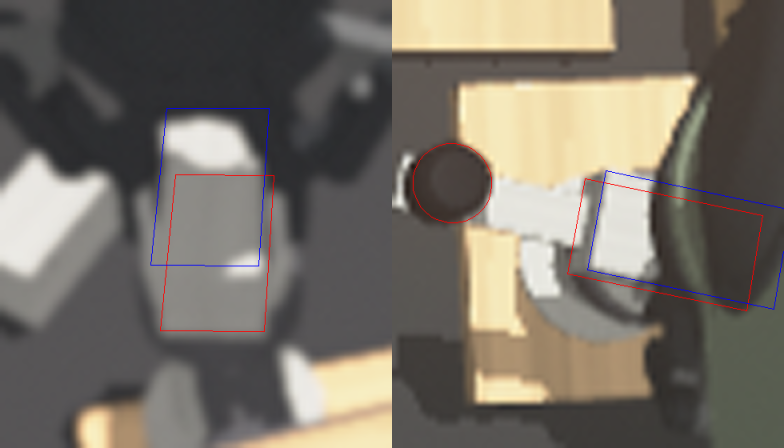

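Request:
{"method": "send_rows", "body": {
  "series": "0 0 0 0 0 0 1;0 0 0 0 0 0 1;0 0 0 0 0 0 1;0 0 0 0 0 0 1;0 0 0 0 0 0 1;0 0 0 0 0 0 1;0 0 0 0 -20 0 1;0 0 0 0 -60 0 1;0 0 0 0 -90 0 1;0 0 0 0 -100 0 1;0 0 0 0 -100 50 1;0 0 0 0 -100 90 1;0 0 0 0 -100 130 1;0 0 0 0 -100 170 1;0 0 0 0 -100 170 1"
}}

```text
clock: 9.97
position: [0.537, 0.1452, 0.2655]
tool_rot: [-1.569, 0.001, -0.17]
force: [-0.6, 1.1, -0.5]
grip_width: 0.0852
```

```bash
python3 -c "
from chk import *
st()
chk(.505,-.0285,1.395,.175,'c10')"
```

```text
9.97 [0.537  0.1452 0.2655] [-1.569e+00  1.000e-03 -1.699e-01] F [-0.59  1.14 -0.46] M [ 0.02  0.   -0.01] w 0.0852 q [-0.72  0.39  0.47  1.74 -0.2   1.06 -0.34]
```

View pics/c10.png

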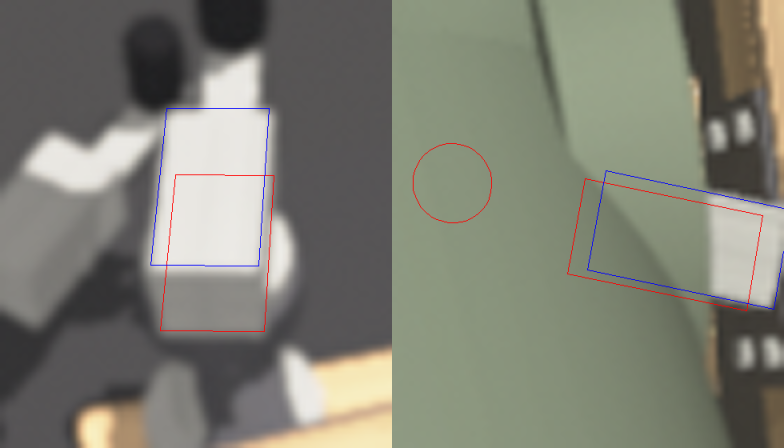

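```bash
python3 -c "
from m import *
mv(.5213,.0546,.183,-.18)"
```

```text
row [ 0.0005  0.0054 -0.0007] [ -0.5  82.7 -85.9] t 10.07
```

Request:
{"method": "send_rows", "body": {
  "series": "0 0 0 0 0 -40 1;0 0 0 0 0 -75 1;0 0 0 -0.5 0 -86 1;0 0 0 -0.5 0 -86 1;0 0 0 -0.5 30 -86 1;0 0 0 -0.5 60 -86 1;0 0 0 -0.5 75 -86 1;0 0 0 -0.5 82.5 -86 1;0 0 0 -0.5 82.5 -86 1"
}}

```text
clock: 10.82
position: [0.5206, 0.0521, 0.1828]
tool_rot: [-1.572, 0.002, -0.179]
force: [-0.5, 0.2, 0.2]
grip_width: 0.0855
```

```bash
python3 -c "
from chk import *
st()
chk(.505,-.0285,1.38,.175,'c11')
o=np.hstack([cv2.resize(cv2.imread('pics/c11_side.png')[190:290,250:350],None,fx=4,fy=4,interpolation=2),cv2.resize(cv2.imread('pics/c11_top.png')[180:280,340:440],None,fx=4,fy=4,interpolation=2)]);cv2.imwrite('pics/c11b.png',o)"
```

```text
10.82 [0.5206 0.0521 0.1828] [-1.5719  0.0018 -0.1786] F [-0.5   0.21  0.19] M [ 0.02  0.   -0.06] w 0.0855 q [-0.56  0.44  0.46  1.92 -0.26  0.85 -0.14]
```

View pics/c11b.png

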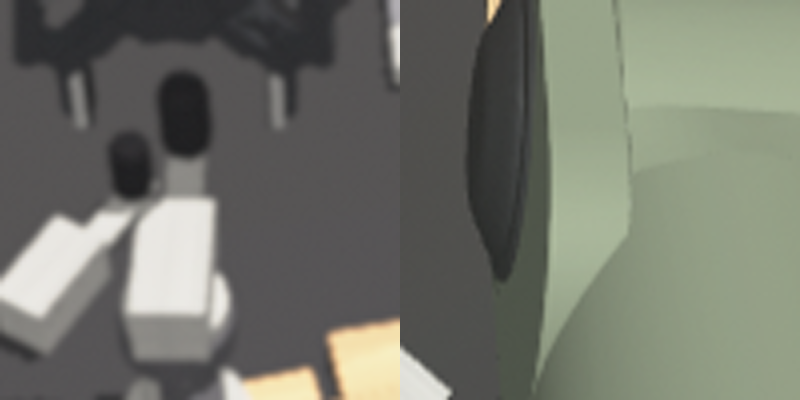

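Request:
{"method": "send_rows", "body": {
  "series": "0 0 0 0.5 0 2.5 1;0 0 0 0.5 0 2.5 0;0 0 0 0.5 0 2.5 0;0 0 0 0.5 0 2.5 0;0 0 0 0.5 0 2.5 0;0 0 0 0.5 0 2.5 0;0 0 0 0.5 0 2.5 0;0 0 0 0.5 0 2.5 0",
  "force": 40
}}

```text
clock: 11.58
position: [0.5222, 0.055, 0.184]
tool_rot: [-1.571, -0.0, -0.178]
force: [0.6, 1.5, 2.2]
grip_width: 0.0244
```

```bash
python3 -c "
from m import *
st()
im=cams.grab_frame('side');crop('side',im,250,350,190,290,5,'s12')"
```

```text
11.58 [0.5222 0.055  0.184 ] [-1.5706e+00 -1.0000e-04 -1.7800e-01] F [0.59 1.52 2.24] M [ 0.13 -0.04 -0.01] w 0.0244 q [-0.56  0.44  0.46  1.91 -0.26  0.85 -0.14]
```

View pics/s12.png

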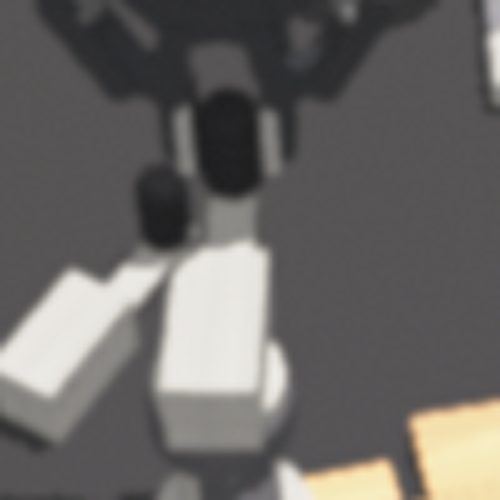

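Request:
{"method": "send_rows", "body": {
  "series": "0 0 0 8.5 0 -0.4 0;0 0 0 16.9 0 -1.7 0;0 0 0 33.1 0 -6.7 0;0 0 0 48 0 -14.8 0;0 0 0 61 0 -25.8 0;0 0 0 71.5 0 -39.1 0;0 0 0 79.2 0 -54.2 0;0 0 0 83.8 0 -70.6 0;0 0 0 85 0 -87.5 0"
}}

```text
clock: 12.38
position: [0.5888, -0.0464, 0.1827]
tool_rot: [-1.57, 0.006, -0.178]
force: [-17.9, 9.0, 3.1]
grip_width: 0.0249
```

```bash
cat > cr.py <<'E'
from m import *
C=np.array([.506,-.029])
def cr():
    s=monitor.observe(); p=s['position']; d=p[:2]-C; th=np.arctan2(d[1],d[0]); r=np.hypot(*d); F=s['force'][:2]
    ur=d/r; ut=np.array([ur[1],-ur[0]])  # clockwise
    print('t',round(s['clock'],2),'th',round(th,3),'r',round(r*1000,1),'Ft(resist)',round(-F@ut,2),'Fr',round(F@ur,2),'Fz',round(s['force'][2],1),'z',round(p[2],4),'w',round(s['grip_width'],4),'rot',s['tool_rot'].round(3))
    return p
def tab(als,c=None):
    # rows tool x,z from current pose by clockwise alphas about C
    p=monitor.observe(); d=p['position'][:2]-C; th=np.arctan2(d[1],d[0]); phi=p['tool_rot'][2]
    for a in als:
        q=C+.085*np.array([np.cos(th-a),np.sin(th-a)])-p['position'][:2]; q=q*1000
        print(round(a,2),round(q@[np.cos(phi),np.sin(phi)],1),round(q@[-np.sin(phi),np.cos(phi)],1))
E
python3 -c "
from cr import *
cr()
o=[cams.grab_frame('side')[190:310,230:370,::-1]]
cv2.imwrite('pics/s13.png',cv2.resize(o[0],None,fx=4,fy=4,interpolation=2))"
```

```text
t 12.38 th -0.207 r 84.6 Ft(resist) 5.11 Fr -19.4 Fz 3.1 z 0.1827 w 0.0249 rot [-1.57   0.006 -0.178]
```

View pics/s13.png

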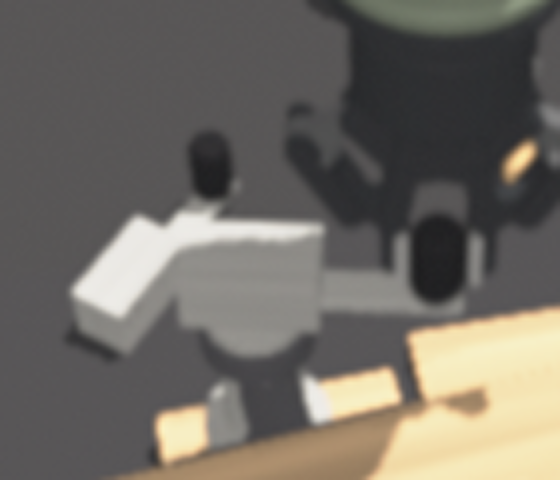

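```bash
sed -i 's/C=np.array(\[.506,-.029\])/C=np.array([.5046,-.029])/' cr.py; python3 -c "
from cr import *
tab(np.arange(.2,3.01,.2))"
```

```text
0.2 -4.2 -16.6
0.4 -10.3 -32.5
0.6 -19.4 -46.8
0.8 -31.2 -58.9
1.0 -45.2 -68.5
1.2 -60.9 -75.2
1.4 -77.5 -78.6
1.6 -94.5 -78.6
1.8 -111.1 -75.2
2.0 -126.7 -68.7
2.2 -140.8 -59.1
2.4 -152.6 -46.9
2.6 -161.8 -32.7
2.8 -168.0 -16.9
3.0 -170.9 -0.1
```

Request:
{"method": "send_rows", "body": {
  "series": "0 0 0 -5.5 0 -16.6 0;0 0 0 -11.5 0 -32.5 0;0 0 0 -20.5 0 -46.8 0;0 0 0 -32.5 0 -58.9 0;0 0 0 -46.5 0 -68.5 0;0 0 0 -62 0 -75.2 0;0 0 0 -78.9 0 -78.6 0;0 0 0 -96 0 -78.6 0"
}}

```text
clock: 13.1
position: [0.4826, -0.1092, 0.1843]
tool_rot: [-1.573, -0.003, -0.18]
force: [4.9, -5.6, -0.1]
grip_width: 0.0249
```

```bash
python3 -c "
from cr import *
cr()
tab(np.arange(.2,3.01,.2))"
```

```text
t 13.1 th -1.838 r 83.2 Ft(resist) 6.2 Fr 4.12 Fz -0.1 z 0.1843 w 0.0249 rot [-1.573 -0.003 -0.18 ]
0.2 -16.8 1.4
0.4 -32.5 7.8
0.6 -46.7 17.2
0.8 -58.7 29.2
1.0 -68.0 43.3
1.2 -74.4 59.1
1.4 -77.5 75.8
1.6 -77.2 92.7
1.8 -73.6 109.3
2.0 -66.7 124.8
2.2 -56.9 138.7
2.4 -44.5 150.3
2.6 -30.1 159.2
2.8 -14.2 165.1
3.0 2.6 167.7
```

Request:
{"method": "send_rows", "body": {
  "series": "0 0 0 -16.8 0 1.4 0;0 0 0 -32.5 0 7.8 0;0 0 0 -46.7 0 17.2 0;0 0 0 -58.7 0 29.2 0;0 0 0 -68 0 43.3 0;0 0 0 -74.4 0 59.1 0;0 0 0 -77.5 0 75.8 0;0 0 0 -77.2 0 92.7 0"
}}

```text
clock: 13.77
position: [0.4235, -0.0021, 0.1843]
tool_rot: [-1.571, -0.002, -0.179]
force: [10.6, -7.9, -4.0]
grip_width: 0.0246
```

```bash
python3 -c "
from cr import *
cr()
tab(np.arange(.2,3.01,.2))"
```

```text
t 13.77 th 2.821 r 85.4 Ft(resist) 4.18 Fr -12.55 Fz -4.0 z 0.1843 w 0.0246 rot [-1.571 -0.002 -0.179]
0.2 4.5 16.4
0.4 11.7 31.8
0.6 21.9 45.4
0.8 34.6 56.7
1.0 49.2 65.2
1.2 65.3 70.7
1.4 82.1 72.9
1.6 99.0 71.7
1.8 115.4 67.1
2.0 130.5 59.4
2.2 143.8 48.9
2.4 154.7 35.9
2.6 162.9 21.0
2.8 167.9 4.8
3.0 169.6 -12.1
```

```bash
sed -i 's/C=np.array(.*/C=np.array([.5052,-.0294])/; s/q=q\*1000/q=q*1000+p["force"][:2]\/13/' cr.py; cat >> cr.py <<'E'
def go(n=4,s=.1):
    cr()
    tab(np.arange(1,n+1)*s)
E
python3 -c "
from cr import *
go(6,.1)"
```

```text
t 13.77 th 2.818 r 86.1 Ft(resist) 4.16 Fr -12.56 Fz -4.0 z 0.1843 w 0.0246 rot [-1.571 -0.002 -0.179]
0.1 3.7 7.7
0.2 6.1 15.9
0.3 9.4 23.7
0.4 13.4 31.2
0.5 18.2 38.2
0.6 23.6 44.8
```

Request:
{"method": "send_rows", "body": {
  "series": "0 0 0 3.7 0 7.7 0;0 0 0 6.1 0 15.9 0;0 0 0 9.4 0 23.7 0;0 0 0 13.4 0 31.2 0"
}}

```text
clock: 14.1
position: [0.4396, 0.0271, 0.1835]
tool_rot: [-1.571, 0.005, -0.178]
force: [-16.1, 5.2, 11.9]
grip_width: 0.0244
```

```bash
python3 -c "
from cr import *
go(6,.1)"
```

```text
t 14.1 th 2.431 r 86.6 Ft(resist) 6.57 Fr 15.6 Fz 11.9 z 0.1835 w 0.0244 rot [-1.571  0.005 -0.178]
0.1 4.7 6.5
0.2 10.1 13.1
0.3 16.1 19.1
0.4 22.6 24.5
0.5 29.7 29.2
0.6 37.2 33.2
```

```bash
python3 -c "
from cr import *
o=cams.grab_frame('side')[180:300,230:370,::-1]
cv2.imwrite('pics/s14.png',cv2.resize(o,None,fx=5,fy=5,interpolation=2)); st()"
```

```text
14.15 [0.4408 0.0284 0.1836] [-1.5707  0.0039 -0.1768] F [-13.66   9.26  10.96] M [1.49 2.97 0.01] w 0.0243 q [-0.57  0.3   0.46  2.11 -0.19  0.77 -0.17]
```

View pics/s14.png

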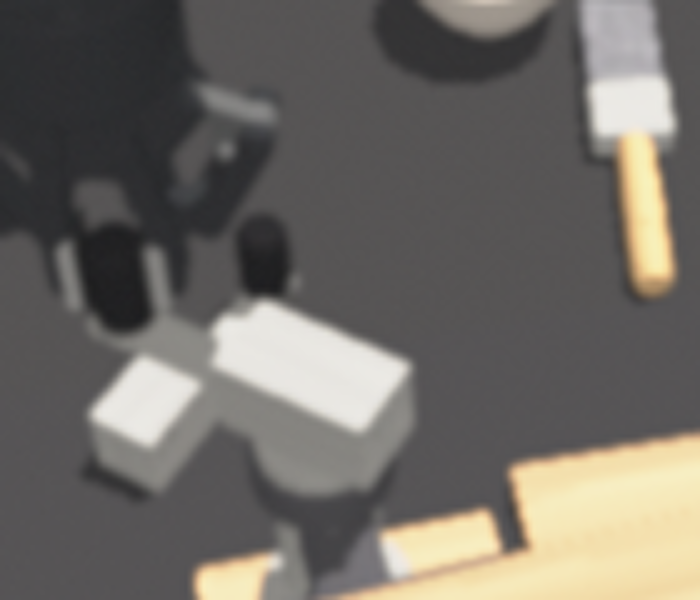

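```bash
python3 -c "
from cr import *
go(6,.1)"
```

```text
t 14.15 th 2.41 r 86.5 Ft(resist) 2.23 Fr 16.35 Fz 11.0 z 0.1836 w 0.0243 rot [-1.571  0.004 -0.177]
0.1 5.0 6.7
0.2 10.5 13.2
0.3 16.6 19.1
0.4 23.3 24.3
0.5 30.4 28.9
0.6 38.0 32.7
```

Request:
{"method": "send_rows", "body": {
  "series": "0 0 0 5 0 6.7 0;0 0 0 10.5 0 13.2 0;0 0 0 16.6 0 19.1 0;0 0 0 23.3 0 24.3 0"
}}

```text
clock: 14.48
position: [0.4671, 0.0485, 0.1836]
tool_rot: [-1.569, 0.005, -0.177]
force: [-14.8, 17.2, 11.9]
grip_width: 0.0246
```

```bash
python3 -c "
from cr import *
go(6,.1)"
```

```text
t 14.48 th 2.025 r 86.7 Ft(resist) 5.77 Fr 22.0 Fz 11.9 z 0.1836 w 0.0246 rot [-1.569  0.005 -0.177]
0.1 6.8 4.4
0.2 14.3 8.3
0.3 22.2 11.5
0.4 30.3 13.8
0.5 38.7 15.3
0.6 47.2 16.0
```

```bash
sed -i 's/C=np.array(.*/C=np.array([.5045,-.0275])/; s/+.085\*np/+.0853*np/' cr.py;  python3 -c "
from cr import *
go(6,.1)"
```

```text
t 14.48 th 2.028 r 84.7 Ft(resist) 5.72 Fr 22.02 Fz 11.9 z 0.1836 w 0.0246 rot [-1.569  0.005 -0.177]
0.1 5.4 6.3
0.2 13.0 10.2
0.3 20.9 13.4
0.4 29.1 15.8
0.5 37.4 17.4
0.6 45.9 18.1
```

Request:
{"method": "send_rows", "body": {
  "series": "0 0 0 5.4 0 6.3 0;0 0 0 13 0 10.2 0;0 0 0 20.9 0 13.4 0;0 0 0 29.1 0 15.8 0"
}}

```text
clock: 14.82
position: [0.5, 0.0579, 0.1837]
tool_rot: [-1.57, 0.002, -0.177]
force: [-5.4, 8.9, 4.6]
grip_width: 0.0249
```

```bash
python3 -c "
from cr import *
go(6,.1)"
```

```text
t 14.82 th 1.623 r 85.6 Ft(resist) 4.97 Fr 9.14 Fz 4.6 z 0.1837 w 0.0249 rot [-1.57   0.002 -0.177]
0.1 7.9 1.9
0.2 16.4 2.5
0.3 24.9 2.4
0.4 33.4 1.3
0.5 41.7 -0.5
0.6 49.8 -3.2
```

Request:
{"method": "send_rows", "body": {
  "series": "0 0 0 7.9 0 1.9 0;0 0 0 16.4 0 2.5 0;0 0 0 24.9 0 2.4 0;0 0 0 33.4 0 1.3 0;0 0 0 41.7 0 -0.5 0"
}}

```text
clock: 15.23
position: [0.5418, 0.0501, 0.1839]
tool_rot: [-1.569, 0.0, -0.177]
force: [-1.8, 9.2, 3.5]
grip_width: 0.0243
```

```bash
python3 -c "
from cr import *
go(6,.1)"
```

```text
t 15.23 th 1.123 r 86.1 Ft(resist) 5.61 Fr 7.49 Fz 3.5 z 0.1839 w 0.0243 rot [-1.569  0.    -0.177]
0.1 7.6 -2.8
0.2 15.4 -6.3
0.3 22.8 -10.5
0.4 29.7 -15.5
0.5 36.1 -21.1
0.6 41.9 -27.4
```

Request:
{"method": "send_rows", "body": {
  "series": "0 0 0 7.6 0 -2.8 0;0 0 0 15.4 0 -6.3 0;0 0 0 22.8 0 -10.5 0;0 0 0 29.7 0 -15.5 0;0 0 0 36.1 0 -21.1 0"
}}

```text
clock: 15.65
position: [0.5746, 0.023, 0.1841]
tool_rot: [-1.568, -0.002, -0.177]
force: [4.2, 10.1, 2.6]
grip_width: 0.0245
```

```bash
python3 -c "
from cr import *
go(6,.1)"
```

```text
t 15.65 th 0.625 r 86.4 Ft(resist) 5.72 Fr 9.28 Fz 2.6 z 0.1841 w 0.0245 rot [-1.568 -0.002 -0.177]
0.1 5.2 -6.2
0.2 10.4 -13.0
0.3 14.9 -20.2
0.4 18.6 -27.9
0.5 21.5 -35.9
0.6 23.6 -44.2
```

Request:
{"method": "send_rows", "body": {
  "series": "0 0 0 5.2 0 -6.2 0;0 0 0 10.4 0 -13 0;0 0 0 14.9 0 -20.2 0;0 0 0 18.6 0 -27.9 0;0 0 0 21.5 0 -35.9 0"
}}

```text
clock: 16.07
position: [0.5903, -0.0168, 0.1845]
tool_rot: [-1.569, -0.004, -0.177]
force: [9.8, 7.6, 2.3]
grip_width: 0.0248
```

```bash
python3 -c "
from cr import *
go(6,.1)"
```

```text
t 16.07 th 0.124 r 86.5 Ft(resist) 6.35 Fr 10.67 Fz 2.3 z 0.1845 w 0.0248 rot [-1.569 -0.004 -0.177]
0.1 1.7 -7.9
0.2 2.9 -16.3
0.3 3.4 -24.8
0.4 3.0 -33.4
0.5 1.7 -41.8
0.6 -0.4 -50.0
```

Request:
{"method": "send_rows", "body": {
  "series": "0 0 0 0 0 0 0;0 0 0 0 0 0 0;0 0 0 0 0 0 0"
}}

```text
clock: 16.32
position: [0.5894, -0.0178, 0.1843]
tool_rot: [-1.57, -0.003, -0.178]
force: [7.1, 1.4, 2.2]
grip_width: 0.0245
```

```bash
python3 -c "
from cr import *
go(6,.1)"
```

```text
t 16.32 th 0.113 r 85.5 Ft(resist) 0.54 Fr 7.26 Fz 2.2 z 0.1843 w 0.0245 rot [-1.57  -0.003 -0.178]
0.1 2.4 -8.1
0.2 3.6 -16.6
0.3 4.0 -25.1
0.4 3.5 -33.6
0.5 2.1 -42.0
0.6 -0.0 -50.3
```

Request:
{"method": "send_rows", "body": {
  "series": "0 0 0 2.4 0 -8.1 0;0 0 0 3.6 0 -16.6 0;0 0 0 4 0 -25.1 0;0 0 0 3.5 0 -33.6 0;0 0 0 2.1 0 -42 0"
}}

```text
clock: 16.73
position: [0.5838, -0.0591, 0.1842]
tool_rot: [-1.57, -0.002, -0.177]
force: [5.4, 6.3, 1.9]
grip_width: 0.0244
```

```bash
python3 -c "
from cr import *
go(6,.1)"
```

```text
t 16.73 th -0.379 r 85.4 Ft(resist) 7.81 Fr 2.7 Fz 1.9 z 0.1842 w 0.0244 rot [-1.57  -0.002 -0.177]
0.1 -1.9 -7.7
0.2 -4.8 -15.7
0.3 -8.6 -23.4
0.4 -13.0 -30.6
0.5 -18.2 -37.4
0.6 -24.0 -43.6
```

Request:
{"method": "send_rows", "body": {
  "series": "0 0 0 0 0 0 0;0 0 0 0 0 0 0;0 0 0 0 0 0 0"
}}

```text
clock: 16.98
position: [0.5834, -0.0599, 0.1842]
tool_rot: [-1.571, -0.002, -0.178]
force: [5.1, -1.7, 2.9]
grip_width: 0.0244
```

```bash
python3 -c "
from cr import *
go(6,.1)"
```

```text
t 16.98 th -0.39 r 85.3 Ft(resist) 0.39 Fr 5.34 Fz 2.9 z 0.1842 w 0.0244 rot [-1.571 -0.002 -0.178]
0.1 -1.8 -8.3
0.2 -4.8 -16.3
0.3 -8.6 -23.9
0.4 -13.1 -31.1
0.5 -18.3 -37.9
0.6 -24.2 -44.0
```

Request:
{"method": "send_rows", "body": {
  "series": "0 0 0 -1.8 0 -8.3 0;0 0 0 -4.8 0 -16.3 0;0 0 0 -8.6 0 -23.9 0"
}}

```text
clock: 17.23
position: [0.5709, -0.0808, 0.1842]
tool_rot: [-1.57, -0.002, -0.177]
force: [7.1, 5.2, 1.9]
grip_width: 0.0244
```

```bash
python3 -c "
from cr import *
go(6,.1)"
```

```text
t 17.23 th -0.676 r 85.1 Ft(resist) 8.54 Fr 2.3 Fz 1.9 z 0.1842 w 0.0244 rot [-1.57  -0.002 -0.177]
0.1 -3.8 -6.9
0.2 -9.0 -13.6
0.3 -14.8 -19.9
0.4 -21.2 -25.5
0.5 -28.1 -30.5
0.6 -35.5 -34.7
```

Request:
{"method": "send_rows", "body": {
  "series": "0 0 0 -3.8 0 -6.9 0;0 0 0 -6.5 0 -10.5 0"
}}

```text
clock: 17.4
position: [0.5619, -0.0903, 0.1841]
tool_rot: [-1.57, -0.001, -0.178]
force: [6.1, 6.0, 1.7]
grip_width: 0.0249
```

```bash
python3 -c "
from cr import *
go(3,.1)"
```

```text
t 17.4 th -0.83 r 85.1 Ft(resist) 8.57 Fr -0.32 Fz 1.7 z 0.1841 w 0.0249 rot [-1.57e+00 -1.00e-03 -1.78e-01]
0.1 -4.9 -6.1
0.2 -11.1 -12.0
0.3 -17.8 -17.3
```

Request:
{"method": "send_rows", "body": {
  "series": "0 0 0 0 0 0 0;0 0 0 0 0 0 0;0 0 0 0 0 0 0;0 0 0 0 0 0 0;0 0 0 0 0 0 0;0 0 0 0 0 0 0"
}}

```text
clock: 17.9
position: [0.5618, -0.0903, 0.1841]
tool_rot: [-1.571, -0.001, -0.178]
force: [5.3, 1.3, 3.1]
grip_width: 0.0245
```

```bash
python3 -c "
from cr import *
go(3,.1)"
```

```text
t 17.9 th -0.832 r 85.0 Ft(resist) 4.78 Fr 2.59 Fz 3.1 z 0.1841 w 0.0245 rot [-1.571e+00 -1.000e-03 -1.780e-01]
0.1 -4.9 -6.5
0.2 -11.0 -12.4
0.3 -17.7 -17.7
```

Request:
{"method": "send_rows", "body": {
  "series": "0 0 0 0 0 0 0.55;0 0 0 0 0 0 0.55;0 0 0 0 0 0 0.55;0 0 0 0 0 0 0.55;0 0 0 0 0 0 0.55;0 0 0 0 -15 0 0.55;0 0 0 0 -45 0 0.55;0 0 0 0 -80 0 0.55;0 0 0 0 -110 0 0.55;0 0 0 0 -120 0 0.55;0 0 0 0 -120 0 0.55"
}}

```text
clock: 18.82
position: [0.5619, -0.0905, 0.3065]
tool_rot: [-1.57, -0.004, -0.178]
force: [0.2, -1.2, -1.1]
grip_width: 0.0472
```

```bash
python3 -c "
from cr import *
st()
im=cams.grab_frame('side')[:,:,::-1]; cv2.imwrite('pics/s20.png',im)
cv2.imwrite('pics/s20c.png',cv2.resize(im[190:310,230:370],None,fx=5,fy=5,interpolation=2))"
```

```text
18.82 [ 0.5619 -0.0905  0.3065] [-1.57   -0.0039 -0.1781] F [ 0.2  -1.21 -1.07] M [-0.   -0.02 -0.02] w 0.0472 q [-0.3   0.37  0.49  1.65 -0.19  1.16  0.06]
```

View pics/s20c.png

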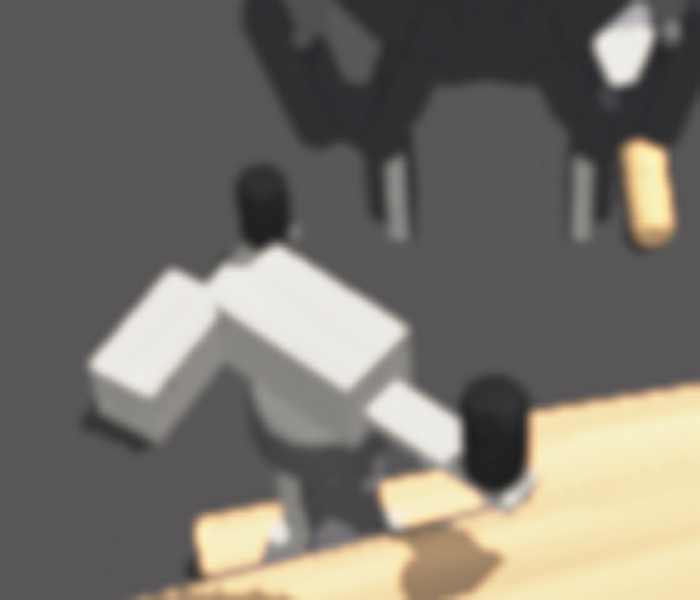

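```bash
python3 -c "
from cr import *
print('knob top expected px in crop',((proj('side',[.5605,-.0902,.234])-[230,190]+.5)*5-.5).round())
im=cams.grab_frame('top')[:,:,::-1]; cv2.imwrite('pics/t20.png',im)
print(bot.job_done())"
```

```text
knob top expected px in crop [[492. 394.]]
the job is handed in; nothing more can be done
None
```

View pics/t20.png

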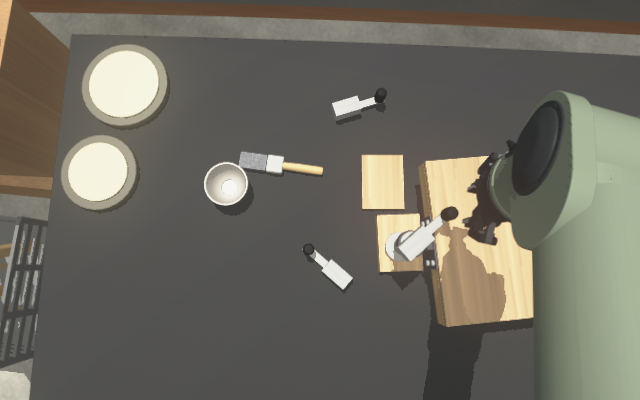

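I fitted the leftmost crank onto the jack, let go, re-gripped it by the spinning grip and turned it about 8.5 rad clockwise. I stopped at what I judge a firm stand and handed the job in at about 19 s.

**Load on the foot:** The push needed at the grip stayed near 5 to 5.7 N while turning free. It then rose to 6.4, 7.8 and 8.5 N. From that I put first touch at about 7.3 rad and the stop about 1.05 to 1.2 rad past it, roughly 80 to 90 N on the foot. I could not see the foot's contact directly.

**Last pictures:** The crank is seated on the jack and stayed where I let it go. The grip's top is where it was expected in the side view, at about (492, 385–394) in the crop. Both offcuts, the tub, the brush and the other two cranks look unmoved, and the gripper is clear above.

**What disagreed or failed:**
- **Fingertip height:** The tips were about 24 mm farther back than the stated geometry. My first grasp therefore closed on top of the block with about 21 N. I corrected the height and gripped it properly.
- **Hold-still readings:** These were noisy, at about 0.5, 0.4 and finally 4.8 N. The last is a little above the expected 1 to 4 N, so I relied on the forces measured while turning.
- **Sideways force while cranking:** Side loads reached about 22 N because my estimate of the crank's centre was off by 1 to 2 mm.

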